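# Pin the sliding bottle opener to its rail with the quarter-turn thumbscrew

### The arm

A 7-joint arm with a two-finger parallel gripper is mounted at the origin on the work surface. World frame = base frame: x ahead of the robot, y to its left, z up, the work surface at z = 0. Lengths are in m, angles in rad, forces in N, time in s.
With the tool pointing down it reaches from about 0.35 to 0.9 m from the base axis. Payload 8.1 kg.
Tool frame: the origin (TCP) lies midway between the tips of the shut fingers; the grasp point (between the pads) lies 19 mm behind it; z points along the fingers, y is the line along which they close (so a half turn about z gives the same grasp; the last joint's range is limited). The gripper opens to 92 mm and grips with 3 to 60 N. Pads are 19 mm wide; open, the fingers measure 130 mm over their backs; the gripper's body (75 mm by 190 mm) begins 47 mm behind the grasp point.
Start: joints at [-1.311, 0.434, 0.025, 1.573, -0.012, 1.134, -0.075], TCP at [0.222, 0.584, 0.227] pointing down, gripper open.
Joint ranges: [-2.62, 2.62], [-0.44, 2.09], [-1.27, 1.32], [0.08, 2.57], [-1.32, 4.46], [0.12, 2], [-2.74, 2.74]. Speed limits (rad/s): [2.22, 2.22, 3.01, 3.01, 3.14, 3.14, 3.14].

### API

Orientations are given as a unit quaternion [w, x, y, z].
In Python, from cell import manip, optics, recognise, trace gives the robot as it stands.
- The arm moves only by the shell command python3 -m creep 'ROWS'. ROWS is JSON, a list of rows, each an object with "travel": the shift along the tool's x, y, z in m, a list of three; "dr": the turn, a rotation vector about the tool's x, y, z in degrees, a list of three; "jaw": the finger opening in m, from 0 to 0.0918. In form: [{"travel": [dx, dy, dz], "dr": [wx, wy, wz], "jaw": jaw}, ...]. A call has 1 to 8 rows; each row is the pose to reach, as a shift and turn from the pose commanded when the call began, along the tool's axes at that moment; what a row does not reach only later rows make up. A row lasts 1/8 s, in which the tool goes at most 62.5 mm and 10.7 degrees, less where a joint would pass 70% of its speed; a pose out of reach is approached as far as the arm can. A call with a gripper value outside its range is refused whole. The fingers move at their own pace and stop on an object; the grip force is fixed at half the most. Time passes only in rows, so rows that repeat a pose let the fingers close. It gives the time, the measured TCP pose, the force, the opening and the grip force at its end, in the units of the state.
- manip.read_state(): the state, without advancing time (a new reading comes with each control period).
- optics.capture(name): name is "scene" or "top" or "wrist"; returns the picture (420x560x3 uint8, blue, green, red); there is no depth.
- optics.camera_params(name): a dict with "mtx" (3x3 intrinsics, pixels), "k1" (the pictures are not rectified: a ray, as slopes to the right and down, at radius r is drawn at 1 + k1 r^2 times it, then the intrinsics apply), "cam_to_world" (4x4, takes a point from camera to world coordinates); the wrist camera has in their place "mount" (4x4, takes a point from camera to tool coordinates, whose origin is the TCP and whose axes are the flange's). Camera axes: x right, y down, z forward; pixel columns grow to the right and rows downward; lengths in m; the calibration is good to about 2 mm. A picture is of the moment at which its call begins: read the wrist's pose just before it. camera_params takes no time and is no camera call.
- manip.job_done(): hands the job in; it is judged then, once.
Trained networks look in the newest picture that a camera, given by its name, has taken for a name from the list of things; names that differ only in an ending like _2 or _b are one class to them, and where a whole thing is asked for, a point or a joint stands for the part that bears it (a point fixed in the world has none). Each returns a list of dicts, best first, with "conf" (0 to 1); they miss things now and then, are a little off and sometimes report something else, mostly with a low value. They report only what shows in the picture. A call takes as long as a camera call.
- recognise(label, camera): "position" ([x, y, z] in m, in the coordinates of the camera as it stood for that picture, good to about 4 mm: the middle of the surface that is visible of it).
- trace(label, camera): "mask" (420x560 bool, what is visible of it).
The state is a dict: "time": time; "joint_positions": joint angles; "dq": joint speeds; "effort": joint torques, N m; "eef_pos": TCP position; "tool_rot": TCP orientation; "force": force on the tool from outside, world axes, zero at the start; "moment": the same for the moment, N m; "width": opening from 0.0 (shut) to 1.0 (fully open); "grip_force": force on a finger pad.
Only numpy, scipy, OpenCV 4.12 (cv2) and the standard library are available. Lean on these libraries where they do the work, as an engineer would, in place of code of your own. Each camera call takes 0.05 s, during which the arm holds its last target. There are 200 camera calls.

### The job

Lock the red sliding bottle opener onto its rail: line its slot up with the slot in the brass nut strip underneath, put the brass thumbscrew from the wooden caddy down through both, push it in against the spring and give it a quarter turn so that its wing points along the rail and it stays locked down by itself. The nut strip's slot is only roughly in the middle of the rail, so feel for it with light pressure, never force the screw (keep below 30 N), leave the other bar things where they are, and let go at the end.

Things in the scene. Friction and masses are not known exactly. Their poses are not given: they have to be found in the camera images.
- screw_grip (a point): Quarter-turn thumbscrew (70 g), upright in the wooden caddy at the start, collar on the caddy's top. This point: centre of its brass wing, on the screw's axis. Wing: 30 mm long (its x), 10 mm thick (y), 28 mm tall (z, 14 mm either way). Below it a round collar 22 mm across, 14 to 24 mm below this point, then a steel shank 8 mm across, 24 to 43 mm below.
- screw_foot (a point): Centre of the flat underside of the thumbscrew's steel T-shaped foot, 49 mm below the wing centre. The foot is 20 mm long (x, same way as the wing), 8 mm wide (y), 6 mm tall.
- caddy: Fixed wooden block 100 x 70 mm, 34 mm tall, that holds the thumbscrew in a slot at its middle (24 mm long along its x, 12 mm wide, 28 mm deep). Origin: centre of its underside.
- rail: Fixed dark steel channel rail, 180 mm long (its x), 60 mm wide (y), top edge 40 mm above its underside. Origin: centre of its underside. Heights of the wing centre above this origin: 89 mm with the foot on the brass strip's top, 81 mm with the foot through both slots resting on the plunger, 75 mm locked, 73 mm with the collar pressed on the opener.
- rail_mid (a point): Middle of the rail's top, 40 mm up; flush with it the top of a brass nut strip, 144 mm long, 8 mm thick, that does not give. Its one through slot (24 mm across the rail, y; 10 mm along it, x; 1.5 mm chamfer) is on the centre line, but may be anywhere within 8 mm either way along x of this point: not measured; seen while the opener stands aside, or felt with the screw's foot.
- rail_low (a point): Point 8 mm under rail_mid, level with the strip's underside and the top of a spring plunger beneath the strip's slot. It pushes the screw up with 3 N at first plus 0.4 N per mm. The foot can turn under the strip while the wing centre is less than 75 mm above the rail's underside; turned a quarter either way and let go, it catches under the strip and the spring holds it.
- opener_hole (a point): Centre of the slot in the red sliding opener, at its plate's top face, 49 mm above the rail's underside; axes as the rail's. Plate 46 (x) x 60 (y) x 8 mm, 1 mm above the rail; through slot 22 mm along y, 10 mm along x, 2 mm chamfer; steel cap-lifter loop out to 82 mm on the +x side, no higher. Slides along x with about 2 N friction; can be dragged by the screw's foot standing in its slot.
- opener (a joint): Position of the opener along the rail's x, m: 0 when its slot is at the rail's middle; range -0.02 to 0.05; starts at 0.037 to 0.047.
- stopper: Bystander: black rubber stopper, 42 mm across, 36 mm tall; origin under its centre.
- glasscork: Bystander: frosted glass cork, 32 mm across, 34 mm tall, standing on its head; origin under its centre.
- jigger: Bystander: copper jigger cup, 44 mm across, 55 mm tall; origin under its centre.
- corkscrew_mid (a point): Bystander: olive-wood corkscrew lying flat, 100 mm handle and 85 mm worm, up to 22 mm high; this point is on the worm's shaft.
- wine_cork_center (a point): Bystander: standing wine cork, 24 mm across, 44 mm tall; this point is its centre.
- bitters: Bystander: small amber bottle, 48 mm across, 120 mm tall; origin under its centre.
- bar_spoon_grip (a point): Bystander: steel bar spoon lying flat, 200 mm long; this point is the middle of its handle.

How it is judged:
At the end, for the whole second after the job is handed in: Thumbscrew released, at rest, upright (0.15 rad) in both slots: wing centre 70-78 mm above the rail's underside, within 5 mm of the rail's centre line, 13 mm of its middle and 6 mm of the opener's slot centre (level); wing within 0.5 rad of the rail's length (z of screw_grip in the frame of rail between 0.07 and 0.078 m and y of screw_grip in the frame of rail between -0.005 and 0.005 m and x of screw_grip in the frame of rail between -0.013 and 0.013 m and horizontal distance between screw_grip and opener_hole below 0.006 m and angle between the x axis of screw_grip and the x axis of rail, either way round below 0.5 rad and angle between screw_grip's own z axis and vertical below 0.15 rad and linear speed of screw below 0.02 m/s); the robot touches nothing.
It fails at once if the thumbscrew is forced: more than 30 N between it and the rail, strip, plunger or opener (contact force between screw and rail above 30 N).
It fails at once if the opener or rail is struck by the arm or fingers with more than 30 N (contact force between any of the fingers, the arm and rail above 30 N).
It fails at once if another bar thing is moved by more than 30 mm (distance of any of stopper, glasscork, jigger, corkscrew_mid, wine_cork_center, bitters, bar_spoon_grip from where it was at the start of the episode above 0.03 m).
It also fails if it takes over 72 s, if anything falls off the work surface, if the arm or the gripper's body presses on something with over 40 N, if the wrist force passes 120 N, or if a joint passes its speed limit or range.

## Working session

There is one attempt and no reset: what is moved stays moved. The work goes in short steps, Python scripts to look and compute and a shell command to move; the robot and the scene stay as the last step left them, time stands still between calls to the robot, and variables do not carry over. Pictures are saved under pics/ and viewed, at most 10 in all, crops included, and the job is handed in when it is done.

```bash
mkdir -p pics; ls; cat > h.py <<'E'
import numpy as np, cv2
from scipy.spatial.transform import Rotation as R
from cell import manip, optics, recognise, trace
def T_tool(s):
    q=s["tool_rot"]; T=np.eye(4); T[:3,:3]=R.from_quat([q[1],q[2],q[3],q[0]]).as_matrix(); T[:3,3]=s["eef_pos"]; return T
def c2w(cam,s=None):
    p=optics.camera_params(cam)
    return np.array(p["cam_to_world"]) if cam!="wrist" else T_tool(s or manip.read_state())@np.array(p["mount"])
def ray(cam,u,v,T):
    p=optics.camera_params(cam); m=np.array(p["mtx"]); k=p["k1"]
    d=np.array([(u-m[0,2])/m[0,0],(v-m[1,2])/m[1,1]]); x=d.copy()
    for _ in range(20): x=d/(1+k*(x@x))
    r=T[:3,:3]@np.array([x[0],x[1],1]); return T[:3,3],r
def onz(cam,u,v,z,T):
    o,r=ray(cam,u,v,T); return o+r*(z-o[2])/r[2]
def proj(cam,P,T):
    p=optics.camera_params(cam); m=np.array(p["mtx"]); c=(np.linalg.inv(T)@np.append(P,1))[:3]; x=c[:2]/c[2]; x=x*(1+p["k1"]*(x@x))
    return np.array([m[0,0]*x[0]+m[0,2],m[1,1]*x[1]+m[1,2]])
def tri(o):  # list of (origin,dir)
    A=np.zeros((3,3));b=np.zeros(3)
    for p,d in o:
        d=d/np.linalg.norm(d);M=np.eye(3)-np.outer(d,d);A+=M;b+=M@p
    return np.linalg.solve(A,b)
E
python3 - <<'E'
from h import *
np.set_printoptions(precision=4,suppress=True)
s=manip.read_state(); print(s)
ims=[]
for c in ["top","scene","wrist"]:
    im=optics.capture(c); cv2.imwrite(f"pics/{c}0.png",im)
    T=c2w(c,s); print(c,optics.camera_params(c)["mtx"],T)
    for l in ["screw_grip","caddy","rail","opener","stopper","jigger","bitters","corkscrew_mid","wine_cork_center","glasscork","bar_spoon_grip"]:
        r=recognise(l,c)
        for a in r[:2]: print(l,round(a["conf"],2),(T@np.append(a["position"],1))[:3])
E
```

```text
pics
{'time': 0.0, 'joint_positions': array([-1.3106,  0.4352,  0.025 ,  1.5741, -0.0116,  1.134 , -0.0752]), 'dq': array([ 0.0007, -0.0006,  0.0004,  0.0012,  0.0008,  0.    ,  0.0001]), 'effort': array([  0.0001, -66.7839,   0.9855, -31.4463,  -0.0604,   0.0428,
         0.0002]), 'eef_pos': array([0.2217, 0.5838, 0.2259]), 'tool_rot': array([-0.0001,  0.1804,  0.9836, -0.0008]), 'force': array([-0.5374,  0.066 ,  0.2034]), 'moment': array([-0.0156,  0.0168,  0.0093]), 'grip_force': 0.0, 'width': 0.999073567495077}
top [[509.035    0.     273.522 ]
 [  0.     509.035  202.8952]
 [  0.       0.       1.    ]] [[ 0.0144 -0.9977  0.066   0.4773]
 [-0.9997 -0.0132  0.0196 -0.0209]
 [-0.0187 -0.0663 -0.9976  1.2736]
 [ 0.      0.      0.      1.    ]]
screw_grip 0.5 [0.5189 0.1661 0.0676]
caddy 0.67 [0.5242 0.1631 0.0335]
rail 0.75 [ 0.5069 -0.1913  0.0373]
opener 0.81 [ 0.5269 -0.2399  0.0505]
stopper 0.66 [0.4171 0.0019 0.0349]
jigger 0.49 [ 0.7062 -0.1706  0.0242]
bitters 0.72 [ 0.6541 -0.4053  0.0813]
corkscrew_mid 0.95 [0.7155 0.2016 0.02  ]
wine_cork_center 0.52 [0.5097 0.4406 0.0
[... 544 characters left out ...]
-0.1863  0.0433]
opener 0.63 [ 0.5343 -0.2342  0.0487]
stopper 0.58 [0.4219 0.0117 0.0383]
stopper 0.28 [ 0.5336 -0.236   0.0485]
jigger 0.97 [ 0.7055 -0.1643  0.0414]
bitters 0.9 [ 0.6707 -0.405   0.0629]
corkscrew_mid 0.78 [0.7208 0.2013 0.018 ]
corkscrew_mid 0.61 [0.5179 0.44   0.0339]
wine_cork_center 0.58 [0.5195 0.4409 0.0313]
glasscork 0.44 [ 0.729  -0.0115  0.0128]
glasscork 0.41 [ 0.5334 -0.2344  0.0437]
bar_spoon_grip 0.94 [ 0.4803 -0.4677  0.0143]
wrist [[304.7872   0.     277.726 ]
 [  0.     304.7872 211.6543]
 [  0.       0.       1.    ]] [[ 0.3542  0.8902  0.2865  0.1445]
 [ 0.9352 -0.3368 -0.1099  0.6139]
 [-0.0014  0.3068 -0.9518  0.383 ]
 [ 0.      0.      0.      1.    ]]
```

View pics/top0.png

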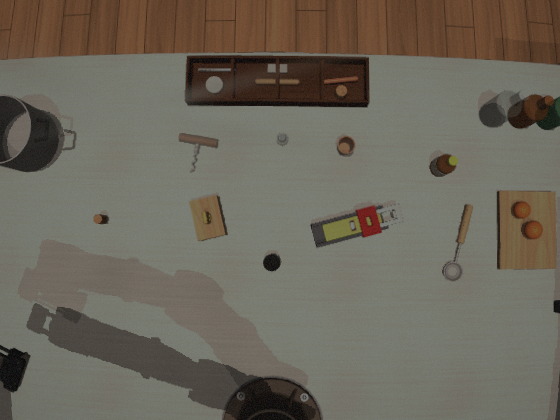

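View pics/scene0.png

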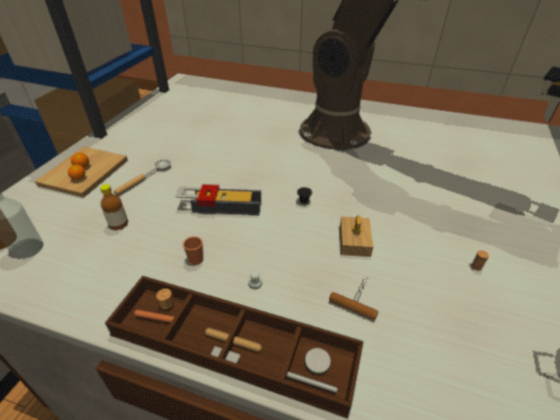

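The top view shows the caddy at (208,217) with the screw on it. The rail is at (348,227), with its slot visible near (353,227) and the red opener at (370,221). The scene view agrees. Next I get the axis directions.

```bash
cat >> h.py <<'E'
def plan(P,yaw,z=None):
    """travel/dr in tool axes to TCP P with tool x at world yaw (deg), pointing down"""
    s=manip.read_state(); T=T_tool(s); a=np.radians(yaw)
    G=np.array([[np.cos(a),np.sin(a),0],[np.sin(a),-np.cos(a),0],[0,0,-1]]).T
    G=np.column_stack([[np.cos(a),np.sin(a),0],[np.sin(a),-np.cos(a),0],[0,0,-1]])
    return T[:3,:3].T@(np.array(P)-T[:3,3]), np.degrees(R.from_matrix(T[:3,:3].T@G).as_rotvec())
def axis(cam,mask,z,T):
    (c,sz,a)=cv2.minAreaRect(np.argwhere(mask)[:,::-1].astype(np.float32)); b=cv2.boxPoints((c,sz,a))
    w=np.array([onz(cam,*p,z,T) for p in b]); e=[w[1]-w[0],w[2]-w[1]]; l=max(e,key=lambda q:np.linalg.norm(q))
    return w.mean(0),[np.linalg.norm(q) for q in e],np.degrees(np.arctan2(l[1],l[0]))
E
python3 - <<'E'
from h import *
np.set_printoptions(precision=4,suppress=True)
optics.capture("top"); T=c2w("top")
for l,z in [("screw_grip",.08),("caddy",.034),("rail",.04),("opener",.049)]:
    for a in trace(l,"top")[:2]: print(l,a["conf"],a["mask"].sum(),axis("top",a["mask"],z,T))
print(plan([.52,.165,.22],0)); print(plan([.52,.165,.22],180))
E
```

```text
screw_grip 0.68 83 (array([0.522 , 0.1615, 0.08  ]), [np.float64(0.019059586561057683), np.float64(0.025962292033924212)], np.float64(-178.76403477828092))
caddy 0.79 1125 (array([0.5219, 0.1659, 0.034 ]), [np.float64(0.0756305500596187), np.float64(0.10116109452146577)], np.float64(-167.02382458358275))
rail 0.83 2105 (array([ 0.5096, -0.2012,  0.04  ]), [np.float64(0.22473592479243606), np.float64(0.0694084612024045)], np.float64(-73.43662856034834))
rail 0.44 97 (array([0.5223, 0.1676, 0.04  ]), [np.float64(0.019698330224364426), np.float64(0.029268787915317902)], np.float64(-178.76655441052927))
opener 0.6 843 (array([ 0.5268, -0.2551,  0.049 ]), [np.float64(0.10831909724979383), np.float64(0.07229712883571797)], np.float64(-75.36872335798856))
(array([-0.4276, -0.2862,  0.0067]), array([  0.0021,   0.0015, 159.2113]))
(array([-0.4276, -0.2862,  0.0067]), array([ -0.0011,   0.0015, -20.7887]))
```

```bash
python3 -m creep '[{"travel":[-0.058,-0.039,0],"dr":[0,0,-5],"jaw":0.06},{"travel":[-0.11,-0.073,0],"dr":[0,0,-12],"jaw":0.06},{"travel":[-0.16,-0.107,0],"dr":[0,0,-19],"jaw":0.06},{"travel":[-0.21,-0.141,0],"dr":[0,0,-26],"jaw":0.06},{"travel":[-0.26,-0.175,0],"dr":[0,0,-33.8],"jaw":0.06},{"travel":[-0.31,-0.208,0],"dr":[0,0,-33.8],"jaw":0.06},{"travel":[-0.36,-0.241,0],"dr":[0,0,-33.8],"jaw":0.06},{"travel":[-0.4,-0.268,0],"dr":[0,0,-33.8],"jaw":0.06}]'
cat > look.py <<'E'
from h import *
import sys
np.set_printoptions(precision=4,suppress=True)
s=manip.read_state(); im=optics.capture("wrist"); T=c2w("wrist",s)
cv2.imwrite(f"pics/{sys.argv[1]}.png",im); np.save(f"pics/{sys.argv[1]}.npy",T)
print(s["time"],s["eef_pos"],s["tool_rot"],s["joint_positions"],s["force"])
for l in sys.argv[2:]:
    for a in trace(l,"wrist")[:1]: 
        ys,xs=np.nonzero(a["mask"]); print(l,a["conf"],xs.mean(),ys.mean(),xs.min(),xs.max(),ys.min(),ys.max())
        np.save(f"pics/{sys.argv[1]}_{l}.npy",a["mask"])
    for a in recognise(l,"wrist")[:1]: print(l,a["conf"],(T@np.append(a["position"],1))[:3])
E
python3 look.py w1 screw_grip caddy; python3 -c "
from h import *
print(plan([.521,.165,.20],193))"
```

```text
time: 3.05
eef_pos: [0.502, 0.1894, 0.227]
tool_rot: [0.0, -0.112, 0.994, -0.0]
force: [1.4, 0.2, 0.2]
width: 0.654
grip_force: 0.0
3.05 [0.502  0.1894 0.227 ] [ 0.0004 -0.1124  0.9937 -0.    ] [-0.5299  0.2893  0.0887  1.7947 -0.0286  1.0581  1.3653] [1.3562 0.2102 0.231 ]
screw_grip 0.9 254.88031914893617 202.50265957446808 247 264 188 219
screw_grip 0.62 [0.5187 0.168  0.07  ]
caddy 0.62 255.35933503836318 193.2355072463768 223 285 152 239
caddy 0.96 [0.512  0.1636 0.0334]
(array([-0.01400195, -0.03138848,  0.02666518]), array([ 0.03608176, -0.01190912,  0.01230783]))
```

```bash
python3 -m creep '[{"travel":[-0.014,-0.03,0.04],"dr":[0,0,0],"jaw":0.05},{"travel":[-0.014,-0.03,0.077],"dr":[0,0,0],"jaw":0.05},{"travel":[-0.014,-0.03,0.077],"dr":[0,0,0],"jaw":0.05}]'
python3 look.py w2 screw_grip caddy
```

```text
time: 3.68
eef_pos: [0.5185, 0.1666, 0.1476]
tool_rot: [-0.003, -0.114, 0.993, -0.0]
force: [-0.9, 0.8, 0.4]
width: 0.543
grip_force: 0.0
3.675 [0.5185 0.1666 0.1476] [-0.0027 -0.1144  0.9934 -0.0004] [-0.4774  0.3889  0.0916  1.8689 -0.0455  0.8911  1.4363] [-0.8773  0.7841  0.4266]
screw_grip 0.88 276.844674556213 216.74556213017752 265 288 198 239
screw_grip 0.93 [0.5212 0.1653 0.0687]
caddy 0.64 277.0436082054069 203.2499660372232 237 315 152 259
caddy 0.66 [0.5115 0.1656 0.0345]
```

View pics/w2.png

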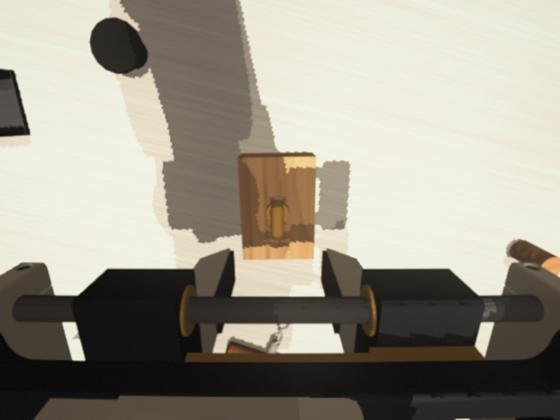

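The wrist view shows the caddy at columns 238–315 and rows 152–259. The wing is at (278,217), along the image's vertical. It looks well aligned with the tool.

```bash
python3 - <<'E'
from h import *
np.set_printoptions(precision=4,suppress=True)
im=cv2.imread("pics/w2.png")[140:265,225:325]; cv2.imwrite("pics/w2c.png",cv2.resize(im,None,fx=4.8,fy=4.8,interpolation=cv2.INTER_CUBIC))
o=[]
for n in ["w1","w2"]:
    T=np.load(f"pics/{n}.npy"); m=np.load(f"pics/{n}_screw_grip.npy"); ys,xs=np.nonzero(m)
    o.append(ray("wrist",xs.mean(),ys.mean(),T))
    print(axis("wrist",np.load(f"pics/{n}_caddy.npy"),.034,T)); print(axis("wrist",m,.072,T))
print(tri(o)); 
E
```

```text
(array([0.5206, 0.1647, 0.034 ]), [np.float64(0.07051265447219573), np.float64(0.10698441196337825)], np.float64(13.37298837047487))
(array([0.5163, 0.1684, 0.072 ]), [np.float64(0.017857262119035572), np.float64(0.03447824322377749)], np.float64(12.16614186838336))
(array([0.5197, 0.1653, 0.034 ]), [np.float64(0.06864302681222066), np.float64(0.10392126651514619)], np.float64(15.289743845855963))
(array([0.5169, 0.1653, 0.072 ]), [np.float64(0.01819988618062257), np.float64(0.03502787346793367)], np.float64(13.766819850099346))
[0.523  0.1671 0.0468]
```

View pics/w2c.png

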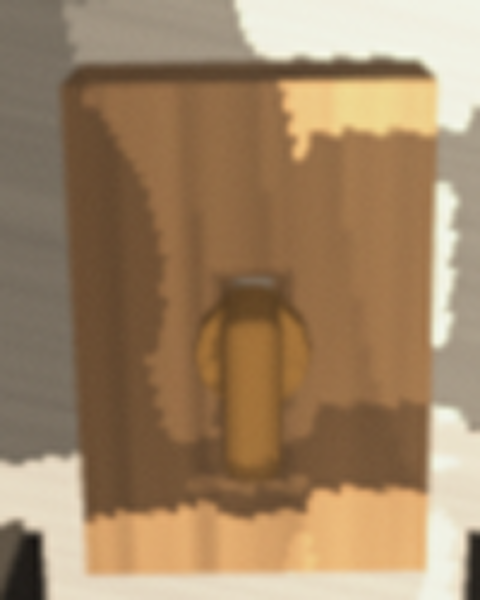

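```bash
python3 - <<'E'
from h import *
np.set_printoptions(precision=4,suppress=True)
T=np.load("pics/w2.npy")
f=lambda u,v,z:onz("wrist",225+u/4.8,140+v/4.8,z,T)
a,b=f(254,318,.072),f(254,475,.072); print("wing",a,b,(a+b)/2,np.linalg.norm(a-b))
l=[f(228,400,.072),f(280,400,.072)]; print(np.linalg.norm(l[0]-l[1]))
c=[f(*p,.034) for p in [(65,85),(435,80),(425,571),(88,573)]]; print(np.mean(c,0),[np.linalg.norm(c[i]-c[i-1]) for i in range(4)])
d=c[0]-c[3]+c[1]-c[2];print(np.degrees(np.arctan2(d[1],d[0])))
# height check: wing top face center via top camera triangulated w/ mask top
print(plan([.5195,.1655,.047],193.5))
for h in (.06,.065,.072,.08): 
    a,b=f(254,318,h),f(254,475,h); print(h,np.linalg.norm(a-b))
E
```

```text
wing [0.5062 0.164  0.072 ] [0.5337 0.1704 0.072 ] [0.52   0.1672 0.072 ] 0.028179074134642573
0.008800203174553838
[0.5216 0.1675 0.034 ] [np.float64(0.09926656569437775), np.float64(0.06817704776434999), np.float64(0.09973718452051263), np.float64(0.06899403034512303)]
-166.08252201201273
(array([ 0.0028, -0.001 ,  0.1044]), array([ 0.0458,  0.1544, -0.4157]))
0.06 0.029629231977595677
0.065 0.029024999543031928
0.072 0.028179074134642573
0.08 0.027212302239340572
```

```bash
python3 -m creep '[{"travel":[-0.002,0,0.05],"dr":[0,0,-0.3],"jaw":0.05},{"travel":[-0.002,0,0.08],"dr":[0,0,-0.3],"jaw":0.05},{"travel":[-0.002,0,0.085],"dr":[0,0,-0.3],"jaw":0.05},{"travel":[-0.002,0,0.085],"dr":[0,0,-0.3],"jaw":0.05}]'; python3 -c "
from h import *
np.set_printoptions(precision=4,suppress=True)
print(plan([.5205,.167,.049],193.8))"
```

```text
time: 4.42
eef_pos: [0.5237, 0.1666, 0.0659]
tool_rot: [0.001, -0.116, 0.993, 0.0]
force: [0.2, 0.6, 0.6]
width: 0.543
grip_force: 0.0
(array([0.0031, 0.0011, 0.0169]), array([ 0.0179,  0.0817, -0.4772]))
```

```bash
python3 -m creep '[{"travel":[0.003,0.001,0.010],"dr":[0,0,-0.5],"jaw":0.05},{"travel":[0.003,0.001,0.017],"dr":[0,0,-0.5],"jaw":0.05},{"travel":[0.003,0.001,0.017],"dr":[0,0,-0.5],"jaw":0.03},{"travel":[0.003,0.001,0.017],"dr":[0,0,-0.5],"jaw":0.015},{"travel":[0.003,0.001,0.017],"dr":[0,0,-0.5],"jaw":0},{"travel":[0.003,0.001,0.017],"dr":[0,0,-0.5],"jaw":0},{"travel":[0.003,0.001,0.017],"dr":[0,0,-0.5],"jaw":0}]'; python3 -c "
from h import *
np.set_printoptions(precision=4,suppress=True)
print(plan([.5205,.167,.049],193.8))"
```

```text
time: 5.3
eef_pos: [0.5199, 0.1665, 0.0478]
tool_rot: [0.0, -0.12, 0.993, 0.0]
force: [-1.2, -0.2, 0.3]
width: 0.113
grip_force: 30.0
(array([-0.0007,  0.0004, -0.0012]), array([0.0053, 0.0125, 0.0087]))
```

```bash
python3 -m creep '[{"travel":[0,0,-0.02],"dr":[0,0,0],"jaw":0},{"travel":[0,0,-0.06],"dr":[0,0,0],"jaw":0},{"travel":[0,0,-0.10],"dr":[0,0,0],"jaw":0},{"travel":[0,0,-0.142],"dr":[0,0,0],"jaw":0},{"travel":[0,0,-0.142],"dr":[0,0,0],"jaw":0}]'; python3 -c "
from h import *
np.set_printoptions(precision=4,suppress=True)
print(plan([.58,-.185,.19],195.5))"
```

```text
time: 5.92
eef_pos: [0.5217, 0.1671, 0.1929]
tool_rot: [0.003, -0.12, 0.993, 0.001]
force: [0.6, 0.4, -1.7]
width: 0.107
grip_force: 30.0
(array([ 0.0274, -0.3558,  0.0024]), array([ 0.0568,  0.3453, -1.7022]))
```

```bash
python3 -m creep '[{"travel":[0.004,-0.055,0],"dr":[0,0,-0.4],"jaw":0},{"travel":[0.008,-0.11,0],"dr":[0,0,-0.8],"jaw":0},{"travel":[0.013,-0.165,0],"dr":[0,0,-1.2],"jaw":0},{"travel":[0.017,-0.22,0],"dr":[0,0,-1.7],"jaw":0},{"travel":[0.022,-0.275,0],"dr":[0,0,-1.7],"jaw":0},{"travel":[0.026,-0.33,0],"dr":[0,0,-1.7],"jaw":0},{"travel":[0.027,-0.356,0],"dr":[0,0,-1.7],"jaw":0},{"travel":[0.027,-0.356,0],"dr":[0,0,-1.7],"jaw":0}]'; python3 look.py r1 opener rail screw_grip
```

```text
time: 6.92
eef_pos: [0.5776, -0.1886, 0.1884]
tool_rot: [-0.001, -0.133, 0.991, -0.0]
force: [-0.0, -0.1, -0.5]
width: 0.111
grip_force: 30.0
6.925 [ 0.5776 -0.1886  0.1884] [-0.001  -0.1328  0.9911 -0.0003] [ 0.0824  0.4413  0.2062  1.6775 -0.1002  1.0349  2.1579] [-0.0409 -0.1397 -0.5008]
opener 0.85 234.21994247363375 129.88418024928092 168 279 93 167
opener 0.65 [ 0.522  -0.24    0.0477]
rail 0.95 286.1027856277755 129.4898667743238 169 397 93 167
rail 0.67 [ 0.5113 -0.201   0.0398]
screw_grip 0.73 277.4581005586592 263.3455706304868 265 290 227 295
screw_grip 0.94 [ 0.568  -0.1894  0.2115]
```

View pics/r1.png

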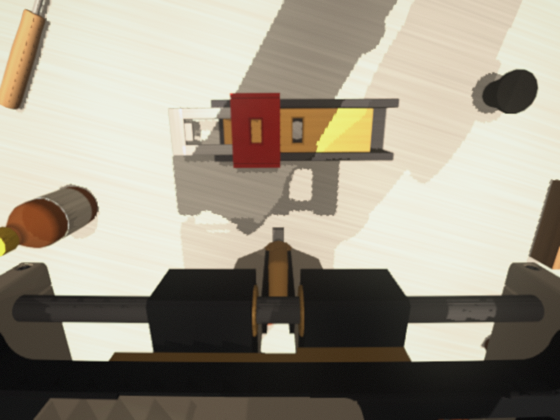

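The rail spans columns 212–398 and rows 98–160. The opener's slot is at (256,130) and the strip's slot at (297,130). The screw foot hangs at (278,232), and the view is clear. I'll take a second view and a crop for exact pixels.

```bash
python3 -m creep '[{"travel":[0.012,0.025,0.015],"dr":[0,0,0],"jaw":0},{"travel":[0.025,0.05,0.03],"dr":[0,0,0],"jaw":0},{"travel":[0.025,0.05,0.03],"dr":[0,0,0],"jaw":0},{"travel":[0.025,0.05,0.03],"dr":[0,0,0],"jaw":0}]'; python3 look.py r2 opener rail; python3 - <<'E'
import cv2,numpy as np
a=cv2.imread("pics/r1.png")[85:170,160:410]; a=cv2.resize(a,None,fx=3.2,fy=3.2,interpolation=cv2.INTER_CUBIC)
b=cv2.imread("pics/r2.png"); cv2.imwrite("pics/rc.png",a)
m=np.load("pics/r2_rail.npy"); ys,xs=np.nonzero(m); y0,x0=max(ys.min()-5,0),max(xs.min()-5,0)
b=cv2.resize(b[y0:y0+95,x0:x0+250],None,fx=3.2,fy=3.2,interpolation=cv2.INTER_CUBIC); print(y0,x0)
cv2.imwrite("pics/rc.png",np.vstack([a,b]))
E
```

```text
time: 7.78
eef_pos: [0.5418, -0.1443, 0.1603]
tool_rot: [0.001, -0.135, 0.991, -0.0]
force: [0.5, 0.1, 0.4]
width: 0.104
grip_force: 30.0
7.775 [ 0.5418 -0.1443  0.1603] [ 0.0005 -0.1352  0.9908 -0.0003] [ 0.0236  0.3957  0.1905  1.8286 -0.0914  0.9245  2.0967] [0.4925 0.0615 0.4393]
opener 0.68 173.48352981969487 156.9141816920943 100 224 118 196
opener 0.71 [ 0.5121 -0.1965  0.0357]
rail 0.69 232.6769324078442 155.57685827885976 100 349 118 196
rail 0.85 [ 0.5101 -0.1979  0.0375]
113 95
```

View pics/rc.png

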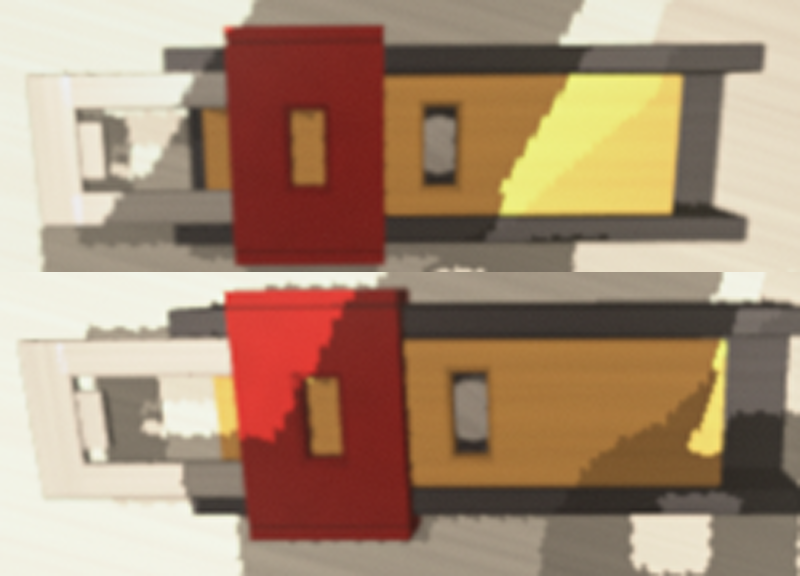

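```bash
python3 - <<'E'
from h import *
np.set_printoptions(precision=4,suppress=True)
Ta,Tb=np.load("pics/r1.npy"),np.load("pics/r2.npy")
A=lambda x,y:(160+x/3.2,85+y/3.2); B=lambda x,y:(95+x/3.2,113+(y-272)/3.2)
for n,p,q,z in [("opener",(308,147),(324,416),.049),("slot",(440,146),(470,413),.04)]:
    print(n,tri([ray("wrist",*A(*p),Ta),ray("wrist",*B(*q),Tb)]),onz("wrist",*A(*p),z,Ta),onz("wrist",*B(*q),z,Tb))
# rail axis: top rail edges z=.04
e=[onz("wrist",*A(*p),.04,Ta) for p in [(165,48),(764,44),(745,241),(176,242)]]
for i,j in [(0,1),(3,2)]: d=e[j]-e[i]; print(np.degrees(np.arctan2(d[1],d[0])),np.linalg.norm(d))
print(np.mean(e,0),e)
# strip edges in b
w=[onz("wrist",*B(*p),.04,Tb) for p in [(407,339),(727,339),(407,487),(722,487)]]
for i,j in [(0,1),(2,3)]: d=w[j]-w[i]; print(np.degrees(np.arctan2(d[1],d[0])))
# foot bottom in r1 : pixel ~ (278,228) ; screw top cam
s=manip.read_state();print(s["time"])
print("foot proj if on axis",proj("wrist",np.array([.5776,-.1886,.1884-.039]),Ta))
E
```

```text
opener [ 0.5182 -0.2263  0.0446] [ 0.518 -0.226  0.049] [ 0.5172 -0.2254  0.049 ]
slot [ 0.5077 -0.1877  0.0374] [ 0.5077 -0.1878  0.04  ] [ 0.5071 -0.1876  0.04  ]
105.76485214782899 0.17741263966380488
105.45250723912613 0.17830300847117747
[ 0.5058 -0.1811  0.04  ] [array([ 0.5021, -0.2742,  0.04  ]), array([ 0.4539, -0.1035,  0.04  ]), array([ 0.5099, -0.0874,  0.04  ]), array([ 0.5574, -0.2593,  0.04  ])]
105.57302814352346
105.58614391316097
8.025
foot proj if on axis [277.7021 238.3181]
```

```bash
python3 -c "
from h import *
np.set_printoptions(precision=4,suppress=True)
print(plan([.5178,-.2257,.12],195.6))"
```

```text
(array([ 0.0446, -0.0716,  0.04  ]), array([-0.0293,  0.0362, -0.1277]))
```

```bash
python3 -m creep '[{"travel":[0.02,-0.035,0.01],"dr":[0,0,0],"jaw":0},{"travel":[0.0446,-0.0716,0.03],"dr":[0,0,-0.1],"jaw":0},{"travel":[0.0446,-0.0716,0.04],"dr":[0,0,-0.1],"jaw":0},{"travel":[0.0446,-0.0716,0.04],"dr":[0,0,-0.1],"jaw":0},{"travel":[0.0446,-0.0716,0.04],"dr":[0,0,-0.1],"jaw":0}]'; python3 look.py o1 opener screw_grip; python3 -c "
from h import *
np.set_printoptions(precision=4,suppress=True)
print(plan([.5178,-.2257,.095],195.6))
T=c2w('wrist');print(proj('wrist',np.array([.5178,-.2257,.049]),T),proj('wrist',T_tool(manip.read_state())@np.array([0,0,.0388,1])@np.eye(4)[:,:3],T))
cv2.imwrite('pics/o1c.png',cv2.resize(cv2.imread('pics/o1.png')[150:300,180:380],None,fx=4,fy=4,interpolation=cv2.INTER_CUBIC))"
```

```text
time: 8.65
eef_pos: [0.5182, -0.2241, 0.1202]
tool_rot: [0.0, -0.137, 0.991, 0.0]
force: [-0.4, 0.7, -0.5]
width: 0.108
grip_force: 30.0
8.65 [ 0.5182 -0.2241  0.1202] [ 0.0005 -0.1366  0.9906  0.0001] [ 0.1708  0.4504  0.1964  1.8604 -0.1151  0.841   2.2697] [-0.3634  0.7121 -0.5106]
opener 0.81 245.0110497237569 212.19037095501184 171 303 174 253
opener 0.61 [ 0.5148 -0.243   0.0488]
screw_grip 0.78 277.3586530931872 263.6914643696163 265 289 227 296
screw_grip 0.81 [ 0.5102 -0.2291  0.1418]
(array([ 0.0003, -0.001 ,  0.0251]), array([-0.0117,  0.0415,  0.0641]))
[276.3521 222.1229] [277.6157 238.3444]
```

View pics/o1c.png

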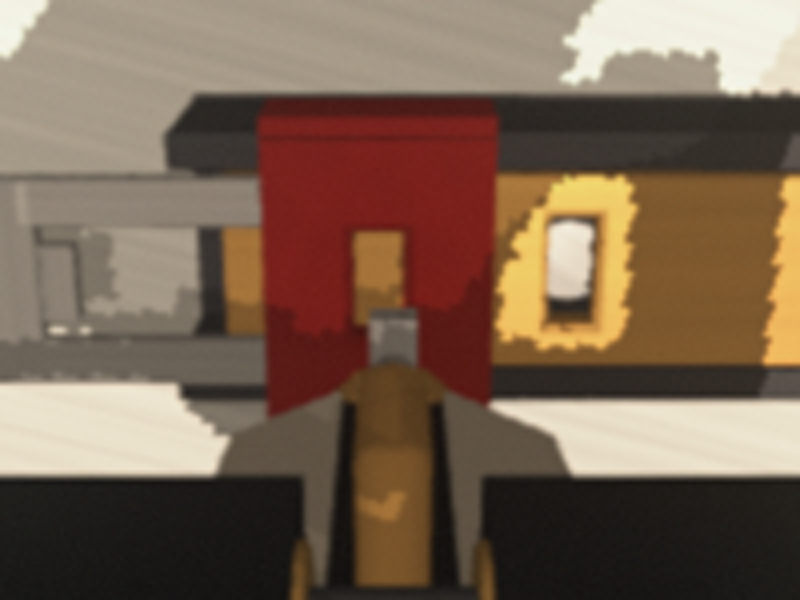

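The foot's end is at crop (393,310), which is image (278.2,227.5). The opener's slot has its far edge at crop row 228 and its centre column at 378, image u 274.5. The foot is slightly to the right of the slot.

```bash
python3 - <<'E'
from h import *
np.set_printoptions(precision=4,suppress=True)
T=np.load("pics/o1.npy"); s=manip.read_state(); Tt=T_tool(s); I=np.linalg.inv(Tt)
f=lambda x,y,z:(I@np.append(onz("wrist",180+x/4,150+y/4,z,T),1))[:3]
zf=s["eef_pos"][2]-.0388
print("foot end tool",f(393,310,zf), f(368,310,zf),f(418,310,zf))
print("slot chamfer edge tool x+11..13",f(346,225,.049),f(411,225,.049),f(378,228,.049),f(378,228,.041))
print("slot seen",f(352,232,.041),f(405,232,.041))
print("opener plate edges",f(260,137,.049),f(498,135,.049))
E
```

```text
foot end tool [0.0075 0.0008 0.0388] [ 0.0075 -0.0035  0.0388] [0.0075 0.0051 0.0388]
slot chamfer edge tool x+11..13 [ 0.013  -0.0083  0.0711] [0.013  0.0044 0.0711] [ 0.0123 -0.0021  0.0711] [ 0.0099 -0.0022  0.0791]
slot seen [ 0.009  -0.0074  0.0791] [0.0091 0.0033 0.0791]
opener plate edges [ 0.0305 -0.0246  0.0711] [0.031  0.0209 0.0711]
```

```bash
python3 -m creep '[{"travel":[0.0023,-0.0022,0.01],"dr":[0,0,0],"jaw":0},{"travel":[0.0023,-0.0022,0.02],"dr":[0,0,0],"jaw":0},{"travel":[0.0023,-0.0022,0.026],"dr":[0,0,0],"jaw":0},{"travel":[0.0023,-0.0022,0.026],"dr":[0,0,0],"jaw":0},{"travel":[0.0023,-0.0022,0.026],"dr":[0,0,0],"jaw":0}]'; python3 look.py o2 opener; python3 -c "
import cv2
cv2.imwrite('pics/o2c.png',cv2.resize(cv2.imread('pics/o2.png')[150:300,180:380],None,fx=4,fy=4,interpolation=cv2.INTER_CUBIC))"
```

```text
time: 9.52
eef_pos: [0.5158, -0.2279, 0.0938]
tool_rot: [0.0, -0.136, 0.991, -0.0]
force: [0.3, -0.8, 0.2]
width: 0.107
grip_force: 30.0
9.525 [ 0.5158 -0.2279  0.0938] [ 0.0001 -0.1358  0.9907 -0.    ] [ 0.1839  0.4842  0.1897  1.8848 -0.1247  0.7837  2.284 ] [ 0.2828 -0.8128  0.2143]
opener 0.87 242.35851266286048 223.31108183282097 163 311 185 264
opener 0.78 [ 0.5119 -0.2509  0.0485]
```

View pics/o2c.png

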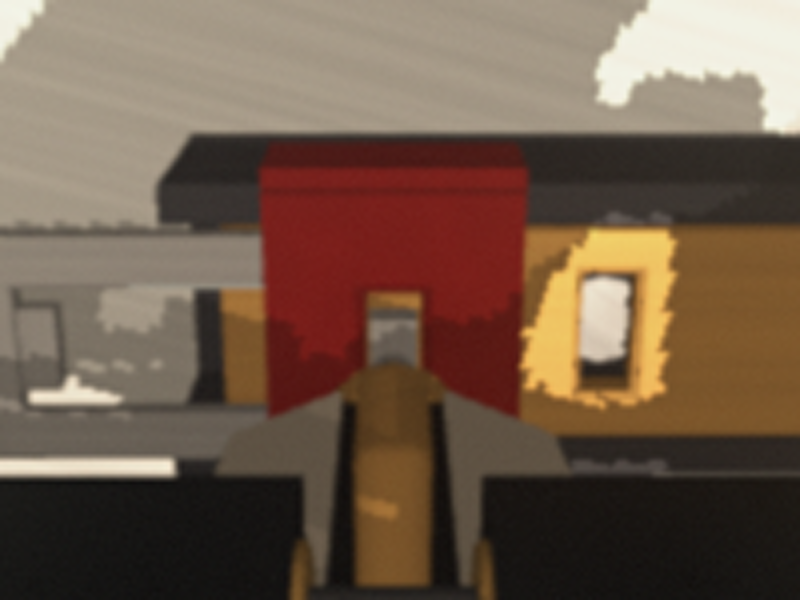

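The foot (column 393) now sits centred in the slot (crop columns 365–425). I check the fore-aft offset, then descend gently.

```bash
python3 - <<'E'
from h import *
np.set_printoptions(precision=4,suppress=True)
T=np.load("pics/o2.npy"); s=manip.read_state(); Tt=T_tool(s); I=np.linalg.inv(Tt); print(s["eef_pos"],s["force"])
f=lambda x,y,z:(I@np.append(onz("wrist",180+x/4,150+y/4,z,T),1))[:3]
print(f(393,310,s["eef_pos"][2]-.0388),f(395,289,.049),f(395,293,.047),f(363,289,.049),f(427,289,.049),f(395,189,.049),f(262,189,.049),f(527,189,.049))
E
python3 -m creep '[{"travel":[0,0.0002,0.003],"dr":[0,0,0],"jaw":0},{"travel":[0,0.0002,0.006],"dr":[0,0,0],"jaw":0},{"travel":[0,0.0002,0.008],"dr":[0,0,0],"jaw":0},{"travel":[0,0.0002,0.008],"dr":[0,0,0],"jaw":0}]'
```

```text
[ 0.5159 -0.2279  0.094 ] [ 0.3889 -0.2544 -0.6024]
[0.0082 0.0005 0.0388] [0.0098 0.0008 0.045 ] [0.0083 0.0009 0.047 ] [ 0.0098 -0.0048  0.045 ] [0.0098 0.0065 0.045 ] [0.028  0.0008 0.045 ] [ 0.028 -0.022  0.045] [0.0281 0.0234 0.045 ]
time: 10.18
eef_pos: [0.5158, -0.2276, 0.0855]
tool_rot: [0.0, -0.136, 0.991, 0.0]
force: [2.1, -0.8, -0.8]
width: 0.104
grip_force: 30.0
```

```bash
python3 -m creep '[{"travel":[0,0,0.0015],"dr":[0,0,0],"jaw":0},{"travel":[0,0,0.003],"dr":[0,0,0],"jaw":0},{"travel":[0,0,0.004],"dr":[0,0,0],"jaw":0},{"travel":[0,0,0.004],"dr":[0,0,0],"jaw":0}]'; python3 -c "
from h import *
s=manip.read_state();print(s['eef_pos'],s['force'],s['moment'])"
```

```text
time: 10.68
eef_pos: [0.5158, -0.2277, 0.0817]
tool_rot: [0.0, -0.136, 0.991, -0.0]
force: [3.3, -0.6, -1.7]
width: 0.111
grip_force: 30.0
[ 0.51578782 -0.22766748  0.08166978] [ 3.33207241 -0.55376394 -1.71152714] [ 0.10476569 -0.4619236   0.00204829]
```

```bash
python3 - <<'E'
from h import *
np.set_printoptions(precision=4,suppress=True)
T=np.load("pics/o2.npy"); Tt=T@np.linalg.inv(np.array(optics.camera_params("wrist")["mount"])); I=np.linalg.inv(Tt)
f=lambda x,y,z:(I@np.append(onz("wrist",180+x/4,150+y/4,z,T),1))[:3]
print(f(577,330,.04),f(643,330,.04),f(609,270,.04),f(609,390,.04))
E
python3 -m creep '[{"travel":[-0.0008,0.003,0],"dr":[0,0,0],"jaw":0},{"travel":[-0.0008,0.008,0],"dr":[0,0,0],"jaw":0},{"travel":[-0.0008,0.014,0],"dr":[0,0,0],"jaw":0},{"travel":[-0.0008,0.02,0],"dr":[0,0,0],"jaw":0},{"travel":[-0.0008,0.026,0],"dr":[0,0,0],"jaw":0},{"travel":[-0.0008,0.031,0],"dr":[0,0,0],"jaw":0},{"travel":[-0.0008,0.034,0],"dr":[0,0,0],"jaw":0},{"travel":[-0.0008,0.034,0],"dr":[0,0,0],"jaw":0}]'
```

```text
[-0.0016  0.0347  0.0538] [-0.0016  0.047   0.0538] [0.0102 0.04   0.0538] [-0.0138  0.0413  0.0538]
time: 11.68
eef_pos: [0.5073, -0.194, 0.0817]
tool_rot: [0.0, -0.136, 0.991, 0.0]
force: [-0.7, -0.2, -0.3]
width: 0.109
grip_force: 30.0
```

```bash
python3 -m creep '[{"travel":[0,0.003,0],"dr":[0,0,0],"jaw":0},{"travel":[0,0.006,0],"dr":[0,0,0],"jaw":0},{"travel":[0,0.006,0],"dr":[0,0,0],"jaw":0},{"travel":[0,0.006,0.0015],"dr":[0,0,0],"jaw":0},{"travel":[0,0.006,0.003],"dr":[0,0,0],"jaw":0},{"travel":[0,0.006,0.004],"dr":[0,0,0],"jaw":0},{"travel":[0,0.006,0.004],"dr":[0,0,0],"jaw":0}]'; python3 -c "
from h import *
s=manip.read_state();print(s['eef_pos'],s['force'],s['moment'])"
```

```text
time: 12.55
eef_pos: [0.5056, -0.1889, 0.0776]
tool_rot: [-0.0, -0.136, 0.991, 0.0]
force: [0.9, -0.5, 0.2]
width: 0.104
grip_force: 30.0
[ 0.50555028 -0.18890214  0.07758515] [ 0.93791699 -0.52010627  0.19234927] [ 0.05937036  0.02146836 -0.02190933]
```

```bash
python3 -m creep '[{"travel":[0,0,0.001],"dr":[0,0,0],"jaw":0},{"travel":[0,0,0.002],"dr":[0,0,0],"jaw":0},{"travel":[0,0,0.003],"dr":[0,0,0],"jaw":0},{"travel":[0,0,0.003],"dr":[0,0,0],"jaw":0}]'; python3 -c "
from h import *
s=manip.read_state();print(s['eef_pos'],s['force'],s['moment'])"
```

```text
time: 13.05
eef_pos: [0.5056, -0.1889, 0.0746]
tool_rot: [-0.0, -0.136, 0.991, 0.0]
force: [-1.0, 1.0, -0.9]
width: 0.107
grip_force: 30.0
[ 0.50555572 -0.18893686  0.07461546] [-0.96119233  1.0213748  -0.86098906] [ 0.02218859 -0.034398   -0.00359734]
```

```bash
python3 -m creep '[{"travel":[0,0,0.001],"dr":[0,0,0],"jaw":0},{"travel":[0,0,0.002],"dr":[0,0,0],"jaw":0},{"travel":[0,0,0.003],"dr":[0,0,0],"jaw":0},{"travel":[0,0,0.004],"dr":[0,0,0],"jaw":0},{"travel":[0,0,0.005],"dr":[0,0,0],"jaw":0},{"travel":[0,0,0.006],"dr":[0,0,0],"jaw":0},{"travel":[0,0,0.006],"dr":[0,0,0],"jaw":0}]'; python3 -c "
from h import *
s=manip.read_state();print(s['eef_pos'],s['force'],s['moment'])"
```

```text
time: 13.92
eef_pos: [0.5056, -0.1889, 0.0688]
tool_rot: [0.0, -0.136, 0.991, 0.0]
force: [-1.1, -0.1, 4.1]
width: 0.106
grip_force: 30.0
[ 0.5056483  -0.18893896  0.0687718 ] [-1.06063173 -0.12347102  4.13502524] [ 0.12667413  0.26774144 -0.02686515]
```

```bash
python3 -m creep '[{"travel":[0,0,0.001],"dr":[0,0,0],"jaw":0},{"travel":[0,0,0.002],"dr":[0,0,0],"jaw":0},{"travel":[0,0,0.003],"dr":[0,0,0],"jaw":0},{"travel":[0,0,0.004],"dr":[0,0,0],"jaw":0},{"travel":[0,0,0.005],"dr":[0,0,0],"jaw":0},{"travel":[0,0,0.005],"dr":[0,0,0],"jaw":0}]'; python3 -c "
from h import *
s=manip.read_state();print(s['eef_pos'],s['force'],s['moment'],s['joint_positions'])"
```

```text
time: 14.68
eef_pos: [0.5057, -0.1889, 0.0637]
tool_rot: [0.0, -0.136, 0.991, 0.0]
force: [-1.2, 0.8, 5.4]
width: 0.106
grip_force: 30.0
[ 0.50569152 -0.18892687  0.063697  ] [-1.18375016  0.82763109  5.4307001 ] [0.16867996 0.29581077 0.01218597] [ 0.12867507  0.49567451  0.17680726  1.96683551 -0.13186522  0.68986742
  2.22980034]
```

```bash
python3 -m creep '[{"travel":[0,0,0.0003],"dr":[0,0,0],"jaw":0},{"travel":[0,0.0003,0.0003],"dr":[0,0,9],"jaw":0},{"travel":[-0.0001,0.0006,0.0003],"dr":[0,0,18],"jaw":0},{"travel":[-0.0002,0.0009,0.0003],"dr":[0,0,27],"jaw":0},{"travel":[-0.0004,0.0012,0.0003],"dr":[0,0,36],"jaw":0},{"travel":[-0.0006,0.0014,0.0003],"dr":[0,0,45],"jaw":0},{"travel":[-0.0006,0.0014,0.0003],"dr":[0,0,45],"jaw":0}]'; python3 -c "
from h import *
s=manip.read_state();print(s['eef_pos'],s['force'],s['moment'],s['joint_positions'])"
```

```text
time: 15.55
eef_pos: [0.5064, -0.1877, 0.0636]
tool_rot: [0.001, 0.255, 0.967, -0.0]
force: [0.2, -0.2, 4.0]
width: 0.109
grip_force: 30.0
[ 0.50641003 -0.18768029  0.06358204] [ 0.24375009 -0.19077964  4.02766393] [-0.17258631 -0.05804845 -0.04052607] [-0.03305109  0.51523007  0.39793472  1.98071302 -0.29973265  0.7010532
  1.60517834]
```

```bash
python3 -m creep '[{"travel":[0,0.0003,0],"dr":[0,0,9],"jaw":0},{"travel":[-0.0001,0.0006,0],"dr":[0,0,18],"jaw":0},{"travel":[-0.0002,0.0009,0],"dr":[0,0,27],"jaw":0},{"travel":[-0.0004,0.0012,0],"dr":[0,0,36],"jaw":0},{"travel":[-0.0006,0.0014,0],"dr":[0,0,45],"jaw":0},{"travel":[-0.0006,0.0014,0],"dr":[0,0,45],"jaw":0}]'; python3 -c "
from h import *
s=manip.read_state();print(s['eef_pos'],s['force'],s['moment'],s['joint_positions'])"
```

```text
time: 16.3
eef_pos: [0.5075, -0.1871, 0.0636]
tool_rot: [0.001, 0.605, 0.796, -0.0]
force: [0.1, -1.8, 4.7]
width: 0.107
grip_force: 30.0
[ 0.50745056 -0.18708437  0.0635514 ] [ 0.06487233 -1.84749812  4.66170621] [-0.362382    0.10910079 -0.01491864] [-0.18617899  0.55829867  0.62084917  1.99084436 -0.4745848   0.73744359
  0.99288426]
```

```bash
python3 -m creep '[{"travel":[0,0,-0.0005],"dr":[0,0,0],"jaw":0.013},{"travel":[0,0,-0.0005],"dr":[0,0,0],"jaw":0.025},{"travel":[0,0,-0.0005],"dr":[0,0,0],"jaw":0.045},{"travel":[0,0,-0.0005],"dr":[0,0,0],"jaw":0.045},{"travel":[0,0,-0.03],"dr":[0,0,0],"jaw":0.045},{"travel":[0,0,-0.07],"dr":[0,0,0],"jaw":0.045},{"travel":[0,0,-0.1],"dr":[0,0,0],"jaw":0.045},{"travel":[0,0,-0.1],"dr":[0,0,0],"jaw":0.045}]'; python3 look.py f1 screw_grip opener; python3 - <<'E'
from h import *
m=optics.capture("scene")
a=cv2.resize(m[170:230,160:280],(600,300),interpolation=cv2.INTER_CUBIC)
cv2.imwrite("pics/fin.png",np.vstack([a,cv2.resize(cv2.imread("pics/f1.png")[120:260,140:420],(600,300))]))
print(m.shape); T=c2w("scene")
for x in recognise("screw_grip","scene"): print(x["conf"],(T@np.append(x["position"],1))[:3])
E
```

```text
time: 17.3
eef_pos: [0.5084, -0.187, 0.1654]
tool_rot: [0.002, 0.604, 0.797, 0.001]
force: [0.2, 0.4, -0.5]
width: 0.493
grip_force: 0.0
17.3 [ 0.5084 -0.187   0.1654] [0.0018 0.6045 0.7966 0.001 ] [-0.2782  0.4211  0.7301  1.9007 -0.3448  0.9438  0.8859] [ 0.1523  0.4172 -0.5095]
screw_grip 0.88 275.6336336336336 214.7192192192192 264 287 196 236
screw_grip 0.93 [ 0.5052 -0.1867  0.0879]
opener 0.94 274.93798283261805 224.3862660944206 237 313 180 283
opener 0.95 [ 0.5142 -0.1952  0.0486]
(420, 560, 3)
0.55 [ 0.51179023 -0.18579464  0.07102964]
0.17 [ 0.7291045  -0.01014168  0.01128747]
```

View pics/fin.png

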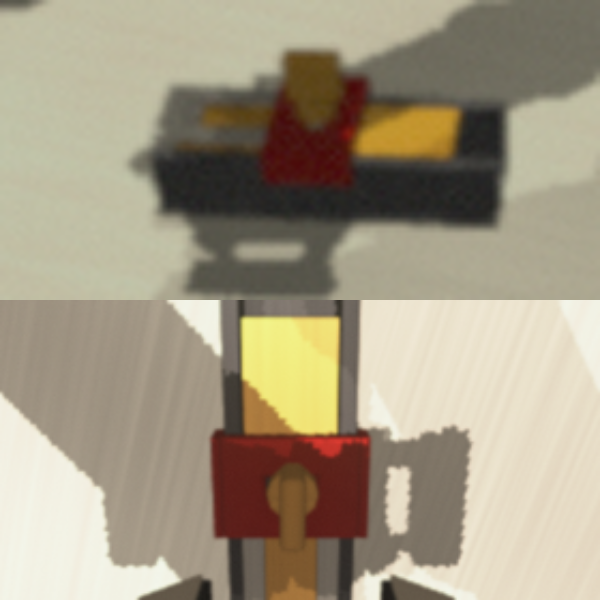

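The wing stands upright in the red opener, pointing along the rail (lower half, about (292,500)). Its top measures 88 mm against an expected 89 mm, so the screw is locked, and the fingers are clear of it.

```bash
python3 -c "
from h import *
print(manip.job_done())"
```

```text
the job is handed in; nothing more can be done
None
```

The job is handed in with the opener locked on its rail: the thumbscrew went through both slots and was turned a quarter turn, so its wing points along the rail, and it stayed down when I let go. The measured force on the tool stayed around 5 N, and it took about 17 s of the 72 s; the hand-in gave no verdict.

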